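# Return four repair parts to their outlined drawer liners

### The job

Sort the four spare parts on the repair bench: set each one upright, bottom down, in the middle of the dark drawer liner whose orange outline has its shape seen from above, with the oblong relay and the cross-shaped transformer turned to line up with their outlines. Set them down rather than drop them, let go of them all, and leave the red multimeter and the screw jar where they are.

Things in the scene. Friction and masses are not known exactly. Their poses are not given: they have to be found in the camera images.
- toroid: Copper-coloured toroidal coil lying flat: ring 56 mm outside diameter, 20 mm hole, 30 mm high, about 0.2 kg. Origin at the centre of its underside, z up (ring axis). Goes on the ring outline (liner_ring).
- capacitor: Blue can capacitor standing upright with a silver top: cylinder 38 mm diameter, 56 mm high, about 60 g. Origin at the centre of its underside, z up. Goes on the small round disc outline (liner_disc).
- relay: Yellow block relay on a black foot: box 58 mm (its x) x 34 mm (its y) x 40 mm high, about 80 g. Origin at the centre of its underside, z up. Goes on the rectangle outline (liner_bar), its x along the liner's x, either way round.
- transformer: Small transformer, a cross seen from above: dark steel core 64 mm (its x) x 22 mm (its y) x 48 mm high, and through its middle a green coil block with a white stripe round it 28 mm (x) x 46 mm (y) between 6 and 42 mm height, whose two flat faces at y = +-23 mm can be gripped; about 0.32 kg. Origin at the centre of its underside, z up. Goes on the cross outline (liner_cross), its x along the liner's x, either way round.
- liner_ring: Dark square plate 90 x 90 x 8 mm with a thin white border, fixed to the bench; origin at the centre of its underside (bench level), z up, flat top at 8 mm. On its top, centred, is printed an orange ring, 57 mm outside, 20 mm inside. For the toroid.
- liner_disc: Dark square plate 90 x 90 x 8 mm with a thin white border, fixed to the bench; origin at the centre of its underside (bench level), z up, flat top at 8 mm. On its top, centred, is printed an orange solid disc of 40 mm diameter. For the capacitor.
- liner_bar: Dark square plate 90 x 90 x 8 mm with a thin white border, fixed to the bench; origin at the centre of its underside (bench level), z up, flat top at 8 mm. On its top, centred, is printed an orange rectangle 60 mm (along its x) x 36 mm (along its y). For the relay.
- liner_cross: Dark square plate 90 x 90 x 8 mm with a thin white border, fixed to the bench; origin at the centre of its underside (bench level), z up, flat top at 8 mm. On its top, centred, is printed an orange cross: a bar 66 mm (along its x) x 24 mm, crossed by one 48 mm (along its y) x 30 mm. For the transformer.
- multimeter: Red hand multimeter lying flat at the left of the work, 150 mm (its x) x 75 mm x 36 mm high, its dial standing 44 mm high; loose. Origin at the centre of its underside. To be left alone.
- jar: Closed screw jar standing at the right of the work, 64 mm diameter, 75 mm high, loose. Origin at the centre of its underside. To be left alone.
Mind the look-alikes: they are no part of the job. Of the things that look like the toroid, the largest one is meant.

How it is judged:
At the end, for the whole second after the job is handed in: Each part stands upright (within 0.1 rad) and at rest on its own liner, underside on the liner's top, its centre within 12 mm of the liner's centre; the x axes of relay and transformer are within 0.26 rad (15 degrees) of their liners' x axes, either way round (horizontal distance between toroid and liner_ring below 0.012 m and z of toroid in the frame of liner_ring between 0.005 and 0.011 m and angle between each of toroid, capacitor, relay, transformer's own z axis and vertical below 0.1 rad and linear speed of each of toroid, capacitor, relay, transformer below 0.02 m/s and angular speed of each of toroid, capacitor, relay, transformer below 0.2 rad/s and horizontal distance between capacitor and liner_disc below 0.012 m and z of capacitor in the frame of liner_disc between 0.005 and 0.011 m and horizontal distance between relay and liner_bar below 0.012 m and z of relay in the frame of liner_bar between 0.005 and 0.011 m and angle between the x axis of relay and the x axis of liner_bar, either way round below 0.26 rad and horizontal distance between transformer and liner_cross below 0.012 m and z of transformer in the frame of liner_cross between 0.005 and 0.011 m and angle between the x axis of transformer and the x axis of liner_cross, either way round below 0.26 rad); the robot touches nothing.
It fails at once if a part is dropped (falls freely, touching nothing, faster than 0.8 m/s: about 30 mm of fall) ((linear speed of toroid above 0.8 m/s and contact force between toroid and anything else below 0.02 N) or (linear speed of capacitor above 0.8 m/s and contact force between capacitor and anything else below 0.02 N) or (linear speed of relay above 0.8 m/s and contact force between relay and anything else below 0.02 N) or (linear speed of transformer above 0.8 m/s and contact force between transformer and anything else below 0.02 N)).
It fails at once if the multimeter is pushed more than 20 mm from its place (distance of multimeter from where it was at the start of the episode above 0.02 m).
It fails at once if the screw jar is pushed more than 20 mm from its place (distance of jar from where it was at the start of the episode above 0.02 m).
It also fails if it takes over 99 s, if anything falls off the work surface, if the arm or the gripper's body presses on something with over 40 N, if the wrist force passes 120 N, or if a joint passes its speed limit or range.

### The arm

A 6-joint arm with a two-finger parallel gripper is mounted at the origin on the work surface. World frame = base frame: x ahead of the robot, y to its left, z up, the work surface at z = 0. Lengths are in m, angles in rad, forces in N, time in s.
With the tool pointing down it reaches from about 0.4 to 0.925 m from the base axis. Payload 3.4 kg.
Tool frame: the origin (TCP) lies at the very end of the fingers, on their centre line; the grasp point (between the pads) lies r.grip_depth behind it (r.grip_depth is the distance from the TCP to the grasp point, in m); z points along the fingers, y is the line along which they close (so a half turn about z gives the same grasp; the last joint's range is limited). The gripper opens to 85 mm and grips with 20 to 120 N. Pads are 22 mm wide; open, the fingers measure 114 mm over their backs; the gripper's body (76 mm by 85 mm) begins 54 mm behind the grasp point. The pads swing forward as they close: fully open they stand 13 mm farther back than shut.
Start: joints at [-1.284, 0.307, 1.506, -0, 1.328, -0.073], TCP at [0.202, -0.538, 0.231] pointing down, gripper open.
Joint ranges: [-3.12, 3.12], [-1.05, 2.28], [0.14, 2.33], [-1.42, 4.57], [0.1, 2.73], [-2.68, 2.68]. Speed limits (rad/s): [2.57, 2.57, 3.14, 3.14, 3.14, 3.14].

### API

Orientations are given as a 3x3 rotation matrix whose columns are the frame's x, y, z axes.
In Python, from cell import r gives the robot as it stands.
- The arm moves only by the shell command python3 -m handwheel 'ROWS' [OPENING] [FORCE]. ROWS is JSON, a list of rows, each a list of 4 numbers: the shift along the tool's x, y, z in cm, then the turn about the tool's z in degrees. In form: [[x, y, z, turn], ...]. A call has 1 to 20 rows; each row is the pose to reach, as a shift and turn from the pose commanded when the call began, along the tool's axes at that moment; what a row does not reach only later rows make up. A row lasts 1/8 s, in which the tool goes at most 62.5 mm and 10.7 degrees, less where a joint would pass 70% of its speed; a pose out of reach is approached as far as the arm can. A call with a gripper value outside its range is refused whole. OPENING is the closure, from -1 (fully open) to 1 (shut), so that 0 is half open, set as the call begins (- or left out, the last holds). The fingers move at their own pace and stop on an object; FORCE is the grip in N (left out, the last holds). Time passes only in rows, so rows that repeat a pose let the fingers close. It gives the time, the measured TCP pose, the force, the opening and the grip force at its end, in the units of the state.
- r.state(): the state, without advancing time (a new reading comes with each control period).
- r.get_image(name): name is "scene" or "side" or "wrist"; returns (picture, depth): 400x640x3 uint8, red, green, blue; 400x640 float32, m along the optical axis (not along the pixel's ray), 0 where there is no reading.
- r.camera_model(name): a dict with "camera_matrix" (3x3 intrinsics, pixels), "dist_coeffs" ([k1, k2, p1, p2, k3] as OpenCV has them; the pictures are not rectified), "world_to_cam" (4x4, takes a point from world to camera coordinates); the wrist camera has in their place "hand_eye" (4x4, takes a point from camera to tool coordinates, whose origin is the TCP and whose axes are the flange's). Camera axes: x right, y up, looking along -z (the intrinsics and any distortion apply to the point x, -y, -z); pixel columns grow to the right and rows downward; lengths in m; the calibration is good to about 2 mm. A picture is of the moment at which its call begins: read the wrist's pose just before it. camera_model takes no time and is no camera call.
- r.job_done(): hands the job in; it is judged then, once.
The state is a dict: "time": time; "joint_positions": joint angles; "qvel": joint speeds; "joint_torque": joint torques, N m; "position": TCP position; "tcp_rot": TCP orientation; "ft_force": force on the tool from outside, world axes, zero at the start; "wrist_torque": the same for the moment, N m; "grip_width": opening from 0.0 (shut) to 1.0 (fully open); "finger_force": force on a finger pad.
Only numpy, scipy, OpenCV 4.12 (cv2) and the standard library are available. Lean on these libraries where they do the work, as an engineer would, in place of code of your own. Each camera call takes 0.05 s, during which the arm holds its last target. There are 200 camera calls.

## Working session

There is one attempt and no reset: what is moved stays moved. The work goes in short steps, Python scripts to look and compute and a shell command to move; the robot and the scene stay as the last step left them, time stands still between calls to the robot, and variables do not carry over. Pictures are saved under pics/ and viewed, at most 14 in all, crops included, and the job is handed in when it is done.

```bash
ls; mkdir -p pics; cat > h.py <<'E'
import numpy as np, cv2
from cell import r
def grab(n):
    s=r.state(); im,d=r.get_image(n); np.savez('/tmp/%s.npz'%n,im=im,d=d,p=s['position'],R=s['tcp_rot']); return im,d
def load(n):
    z=np.load('/tmp/%s.npz'%n); return z
def pts(n,uv,depth=None,z=None):
    """pixel list -> world, by depth image or by plane height z"""
    L=load(n); m=r.camera_model(n); K=np.array(m['camera_matrix']); D=np.array(m['dist_coeffs'])
    if n=='wrist':
        T=np.eye(4);T[:3,:3]=L['R'];T[:3,3]=L['p']; C=T@np.array(m['hand_eye'])
    else: C=np.linalg.inv(np.array(m['world_to_cam']))
    uv=np.array(uv,float).reshape(-1,2)
    q=cv2.undistortPoints(uv[:,None],K,D)[:,0]
    ray=np.c_[q[:,0],-q[:,1],-np.ones(len(q))]
    if z is None:
        d=L['d'][uv[:,1].astype(int),uv[:,0].astype(int)]; return (ray*d[:,None])@C[:3,:3].T+C[:3,3]
    w=ray@C[:3,:3].T; o=C[:3,3]; return o+w*((z-o[2])/w[:,2])[:,None]
def save(n,im,name,box=None,f=1):
    if box: im=im[box[1]:box[3],box[0]:box[2]]
    im=cv2.resize(im,None,fx=f,fy=f,interpolation=cv2.INTER_CUBIC)
    cv2.imwrite('pics/%s.png'%name,im[:,:,::-1])
E
python3 - <<'E'
from h import *
for n in('scene','side'):
    im,d=grab(n); save(n,im,n+'0',f=1.25)
print(r.grip_depth, r.state())
E
```

```text
pics
0.0187 {'time': 0.1, 'joint_positions': array([-1.28452439e+00,  3.07535668e-01,  1.50751320e+00,  3.43416203e-05,
        1.32843766e+00, -7.34848817e-02]), 'qvel': array([ 0.00042493, -0.00142516, -0.00427841,  0.00045208,  0.00237439,
        0.00114752]), 'joint_torque': array([ 4.81074421e-04, -4.58527565e+01, -2.52606046e+01, -4.31247588e-05,
        5.45497925e-03,  2.85143079e-05]), 'position': array([ 0.20224791, -0.53759423,  0.23046286]), 'tcp_rot': array([[ 9.35985418e-01,  3.52038414e-01, -5.02805723e-04],
       [ 3.52038731e-01, -9.35983652e-01,  1.82620958e-03],
       [ 1.72277988e-04, -1.88631263e-03, -9.99998206e-01]]), 'ft_force': array([-0.6096182 ,  0.46242025,  0.20760185]), 'wrist_torque': array([0.0345324 , 0.01419517, 0.01695063]), 'finger_force': 0.0, 'grip_width': 1.0000297841206045}
```

View pics/scene0.png

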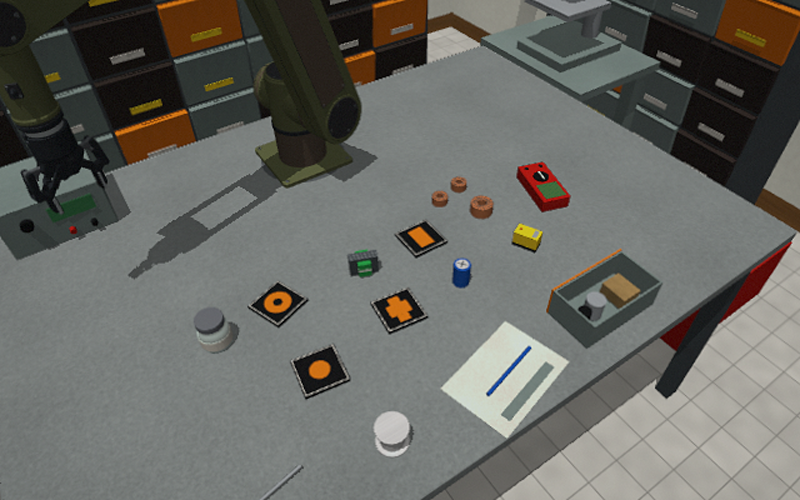

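View pics/side0.png

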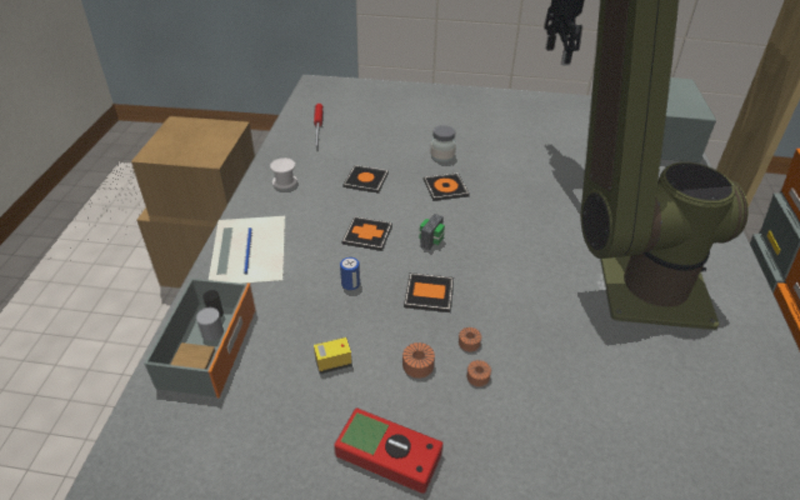

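In the scene picture, the toroid candidates are (482,206), (440,199) and (458,184); the first is the largest. The only blue can is at (461,272); the drawer's grey can at (595,305) is no match. The relay is at (527,237), the transformer at (363,262), and the liners are ring (277,302), disc (320,370), bar (421,238) and cross (399,309). In the side picture, the transformer may be leaning or lying down. I'll check close up.

```bash
python3 - <<'E'
from h import *
S=load('scene')['im'];D=load('side')['im']
def c(im,u,v,w=45,h=36): return cv2.resize(im[v-h:v+h,u-w:u+w],(390,290),interpolation=cv2.INTER_CUBIC)
a=np.vstack([np.hstack([c(S,290,212),c(D,345,187)]),np.hstack([c(D,355,285),c(D,272,280)])])
cv2.imwrite('pics/crop0.png',a[:,:,::-1])
P=lambda n,l:print(n,pts(n,[(u/1.25,v/1.25) for u,v in l]).round(3).tolist())
P('scene',[(482,200),(440,195),(458,181),(461,264),(527,232),(363,256),(277,302),(320,370),(421,238),(399,309),(545,188),(209,318)])
P('side',[(410,349),(470,333),(479,367),(350,264),(333,349),(432,225),(446,186),(366,178),(429,292),(368,233),(390,447),(443,134)])
E
```

```text
scene [[0.451, 0.265, 0.029], [0.366, 0.2, 0.018], [0.35, 0.269, 0.021], [0.612, 0.072, 0.057], [0.606, 0.269, 0.039], [0.466, -0.082, 0.047], [0.448, -0.285, 0.011], [0.648, -0.288, 0.012], [0.456, 0.079, 0.006], [0.608, -0.083, 0.011], [0.51, 0.418, 0.036], [0.466, -0.424, 0.076]]
side [[0.476, 0.248, 0.031], [0.374, 0.189, 0.021], [0.355, 0.26, 0.017], [0.614, 0.075, 0.055], [0.607, 0.272, 0.038], [0.467, -0.074, 0.049], [0.449, -0.28, 0.007], [0.645, -0.281, 0.009], [0.422, 0.901, 0.84], [0.606, -0.08, 0.005], [0.484, 0.441, 0.036], [0.469, -0.407, 0.075]]
```

View pics/crop0.png

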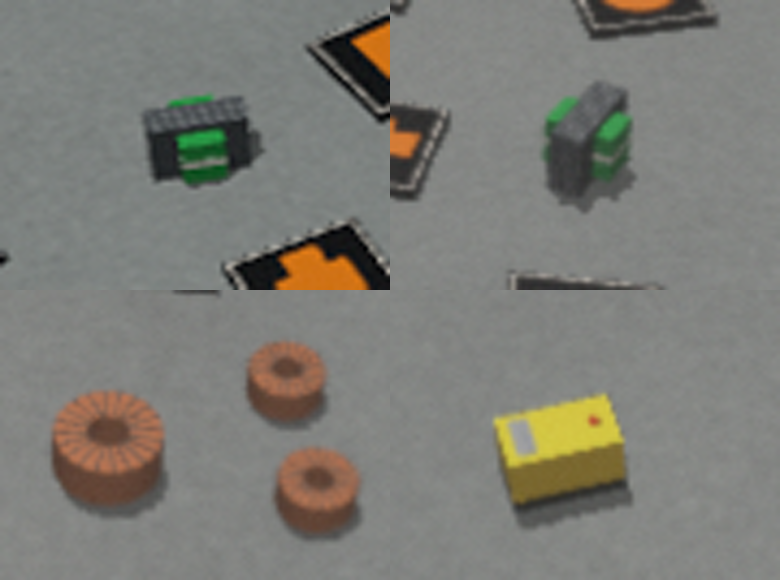

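All four parts stand upright, and the large coil is clearly the meant toroid. Next I'll measure centres and yaws.

```bash
cat >> h.py <<'E'
def cloud(n):
    u,v=np.meshgrid(np.arange(640),np.arange(400)); L=load(n)
    ok=(L['d']>0).ravel(); uv=np.c_[u.ravel(),v.ravel()][ok]
    p=pts(n,uv); hsv=cv2.cvtColor(L['im'],cv2.COLOR_RGB2HSV).reshape(-1,3)[ok]
    return p,hsv.astype(int),uv
def fit(n,c,z0,z1,rad=.05,hue=None):
    p,h,uv=cloud(n)
    s=(np.hypot(p[:,0]-c[0],p[:,1]-c[1])<rad)&(p[:,2]>z0)&(p[:,2]<z1)
    if hue: s&=(h[:,0]>=hue[0])&(h[:,0]<=hue[1])&(h[:,1]>130)&(h[:,2]>60)
    q=p[s]; 
    if len(q)<5: return None
    (cx,cy),(w,hh),a=cv2.minAreaRect((q[:,:2]*1000).astype(np.float32))
    if w<hh: a+=90;w,hh=hh,w
    return len(q),[round(cx),round(cy)],'mean',(q.mean(0)*1000).round(1).tolist(),'size',round(w),round(hh),'long-axis deg',round((a+90)%180-90,1)
E
python3 - <<'E'
from h import *
for k,c,z0,z1,hue in [('toroid',(.467,.26),.024,.04,None),('cap',(.613,.073),.046,.065,None),('relay',(.607,.27),.034,.045,None),('trafo',(.466,-.08),.044,.055,None),
 ('trafo_green',(.466,-.08),.03,.046,(40,85)),('ring',(.449,-.283),0,.014,(5,18)),('disc',(.647,-.285),0,.014,(5,18)),('bar',(.456,.079),0,.014,(5,18)),('cross',(.607,-.082),0,.014,(5,18)),('meter',(.5,.43),.02,.05,None),('jar',(.468,-.415),.06,.08,None)]:
    for n in('scene','side'): print(k,n,fit(n,c,z0,z1,.09 if k=='meter' else .05,hue))
E
```

```text
toroid scene (186, [459, 253], 'mean', [460.6, 253.4, 30.0], 'size', 53, 52, 'long-axis deg', -40.2)
toroid side (395, [460, 258], 'mean', [460.8, 258.4, 28.4], 'size', 56, 55, 'long-axis deg', -55.8)
cap scene (154, [613, 72], 'mean', [615.5, 70.0, 55.4], 'size', 40, 36, 'long-axis deg', -53.6)
cap side (171, [615, 75], 'mean', [614.9, 76.8, 53.9], 'size', 38, 36, 'long-axis deg', -82.4)
relay scene (198, [607, 270], 'mean', [607.8, 268.0, 40.3], 'size', 58, 38, 'long-axis deg', 28.1)
relay side (370, [609, 271], 'mean', [608.8, 272.4, 38.6], 'size', 58, 37, 'long-axis deg', 25.7)
trafo scene (180, [465, -84], 'mean', [465.7, -84.9, 48.4], 'size', 63, 43, 'long-axis deg', 52.9)
trafo side (143, [470, -86], 'mean', [467.8, -82.1, 46.9], 'size', 68, 36, 'long-axis deg', 65.4)
trafo_green scene (80, [465, -85], 'mean', [477.1, -88.8, 40.8], 'size', 49, 30, 'long-axis deg', -16.2)
trafo_green side (37, [468, -83], 'mean', [463.2, -81.0, 40.9], 'size', 45, 24, 'long-axis deg', -21.2)
ring scene (298, [447, -284], 'mean', [446.0, -283.7, 9.6], 'size', 62, 58, 'long-axis deg', -27.9)
ring 
[... 371 characters left out ...]
 deg', -2.0)
bar side (277, [458, 77], 'mean', [458.4, 77.3, 7.4], 'size', 61, 41, 'long-axis deg', -0.2)
cross scene (314, [604, -82], 'mean', [605.0, -82.5, 9.7], 'size', 71, 53, 'long-axis deg', -6.0)
cross side (224, [608, -84], 'mean', [608.6, -83.0, 7.9], 'size', 63, 56, 'long-axis deg', 29.9)
meter scene (866, [487, 432], 'mean', [495.6, 425.2, 35.7], 'size', 152, 79, 'long-axis deg', -16.4)
meter side (3064, [488, 434], 'mean', [487.3, 439.0, 34.5], 'size', 152, 77, 'long-axis deg', -17.0)
jar scene (398, [466, -426], 'mean', [470.1, -426.3, 75.2], 'size', 54, 53, 'long-axis deg', 25.8)
jar side (189, [467, -425], 'mean', [467.4, -419.3, 72.3], 'size', 57, 57, 'long-axis deg', -52.3)
```

Clouds agree with the given sizes and heights to within about 3 mm. I'll now go above the transformer for a wrist look.

```bash
cat >> h.py <<'E'
def go(x,y,z,psi):
    """shift (cm, tool axes) and turn (deg) from here to TCP x,y,z (m), tool-x yaw psi (deg)"""
    s=r.state(); R=s['tcp_rot']; p=s['position']
    psi0=np.degrees(np.arctan2(R[1,0],R[0,0])); t=(-(psi-psi0)+180)%360-180
    print('t',round(s['time'],2),'pos',p.round(4),'psi',round(psi0,1),'->',((np.array([x,y,z])-p)@R*100).round(2),'turn',round(t,1),'dist/6.25',round(np.linalg.norm(np.array([x,y,z])-p)/.0625,1))
E
python3 -c "
from h import *
go(.467,-.084,.23,72)"
```

```text
t 0.1 pos [ 0.2022 -0.5376  0.2305] psi 20.6 -> [ 40.75 -33.14   0.12] turn -51.4 dist/6.25 8.4
```

```bash
python3 -m handwheel '[[40.8,-33.1,0,-51],[40.8,-33.1,0,-51],[40.8,-33.1,0,-51],[40.8,-33.1,0,-51],[40.8,-33.1,0,-51],[40.8,-33.1,0,-51],[40.8,-33.1,0,-51],[40.8,-33.1,0,-51],[40.8,-33.1,0,-51],[40.8,-33.1,0,-51],[40.8,-33.1,0,-51],[40.8,-33.1,0,-51],[40.8,-33.1,0,-51]]' -1 40; python3 - <<'E'
from h import *
im,d=grab('wrist'); save('w',im,'w1'); 
go(.467,-.084,.1,72)
for k,c,z0,z1,hue in [('trafo',(.466,-.08),.044,.055,None),('trafo_green',(.466,-.08),.036,.047,(40,85)),('bar',(.456,.079),0,.014,(5,18)),('cross',(.607,-.082),0,.014,(5,18))]: print(k,fit('wrist',c,z0,z1,.05,hue))
E
```

```text
time: 1.72
position: [0.4673, -0.0857, 0.2313]
tcp_rot: [[0.317, 0.948, -0.0], [0.948, -0.317, -0.0], [-0.0, -0.0, -1.0]]
ft_force: [-0.5, -0.1, 0.0]
grip_width: 0.998
finger_force: 0.0
t 1.77 pos [ 0.4674 -0.0856  0.2313] psi 71.5 -> [ 0.14 -0.09 13.13] turn -0.5 dist/6.25 2.1
trafo (1087, [463, -83], 'mean', [465.6, -82.1, 47.9], 'size', 65, 26, 'long-axis deg', 68.9)
trafo_green (478, [465, -83], 'mean', [465.5, -82.8, 41.9], 'size', 46, 28, 'long-axis deg', -21.6)
bar (2034, [455, 78], 'mean', [456.0, 78.3, 8.6], 'size', 61, 37, 'long-axis deg', -0.6)
cross (1627, [606, -83], 'mean', [606.0, -82.8, 8.8], 'size', 67, 49, 'long-axis deg', -6.9)
```

View pics/w1.png

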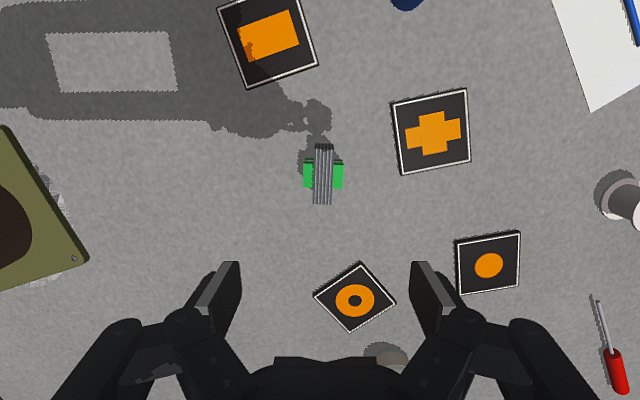

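The wrist picture shows the transformer at (323,174), the cross at (432,132), the bar at (268,37), the ring at (355,300) and the disc at (488,265); fits match the given sizes. The transformer is at (465.5, -82.5) mm with yaw 68.5°.

```bash
python3 -c "
from h import *
go(.4655,-.0825,.008,68.5)
for k,c in [('ring',(.449,-.284)),('disc',(.645,-.288))]: print(k,fit('wrist',c,0,.014,.05,(5,18)))"
```

```text
t 1.77 pos [ 0.4674 -0.0856  0.2313] psi 71.5 -> [ 0.24 -0.28 22.33] turn 3.0 dist/6.25 3.6
ring (909, [447, -284], 'mean', [447.1, -283.6, 8.6], 'size', 58, 56, 'long-axis deg', 73.0)
disc (572, [644, -289], 'mean', [644.4, -288.5, 8.4], 'size', 41, 40, 'long-axis deg', -11.9)
```

```bash
python3 -m handwheel '[[0.2,-0.3,4,3],[0.2,-0.3,8,3],[0.2,-0.3,12,3],[0.2,-0.3,16,3],[0.2,-0.3,19,3],[0.2,-0.3,21,3],[0.2,-0.3,22.3,3],[0.2,-0.3,22.3,3],[0.2,-0.3,22.3,3]]' -1 40; python3 -m handwheel '[[0,0,0,0],[0,0,0,0],[0,0,0,0],[0,0,0,0],[0,0,0,0],[0,0,0,0]]' 1 50;  python3 -m handwheel '[[0,0,-2,0],[0,0,-5,0],[0,0,-8,0],[0,0,-8,0]]'; python3 -c "
from h import *
go(.606,-.083,.06,-6.9)"
```

```text
time: 2.9
position: [0.4662, -0.0822, 0.0089]
tcp_rot: [[0.365, 0.931, 0.001], [0.931, -0.365, -0.0], [0.0, 0.001, -1.0]]
ft_force: [-0.3, -0.2, 0.2]
grip_width: 1.003
finger_force: 0.0
time: 3.65
position: [0.4661, -0.082, 0.009]
tcp_rot: [[0.365, 0.931, 0.001], [0.931, -0.365, -0.0], [0.0, 0.001, -1.0]]
ft_force: [-0.7, 0.1, 5.9]
grip_width: 0.533
finger_force: 51.4
time: 4.15
position: [0.467, -0.0822, 0.0899]
tcp_rot: [[0.365, 0.931, 0.004], [0.931, -0.365, -0.001], [0.001, 0.005, -1.0]]
ft_force: [-0.0, 0.0, -3.9]
grip_width: 0.535
finger_force: 52.9
t 4.15 pos [ 0.467  -0.0822  0.0899] psi 68.6 -> [ 4.99 12.96  3.05] turn 75.5 dist/6.25 2.3
```

```bash
python3 -m handwheel '[[5,13,0,75.5],[5,13,0,75.5],[5,13,0,75.5],[5,13,0,75.5],[5,13,0,75.5],[5,13,0,75.5],[5,13,0,75.5],[5,13,0,75.5],[5,13,2,75.5],[5,13,4,75.5],[5,13,4,75.5],[5,13,4,75.5]]'; python3 -c "
from h import *
go(.606,-.083,.018,-6.9)"
```

```text
time: 5.65
position: [0.6049, -0.0828, 0.0482]
tcp_rot: [[0.993, -0.118, -0.0], [-0.118, -0.993, 0.0], [-0.0, -0.0, -1.0]]
ft_force: [0.6, 0.8, -3.4]
grip_width: 0.53
finger_force: 52.7
t 5.65 pos [ 0.6049 -0.0828  0.0482] psi -6.8 -> [0.12 0.01 3.02] turn 0.1 dist/6.25 0.5
```

```bash
python3 -m handwheel '[[0.1,0,1,0],[0.1,0,2,0],[0.1,0,2.6,0],[0.1,0,2.9,0],[0.1,0,3.05,0],[0.1,0,3.05,0],[0.1,0,3.05,0]]'
```

```text
time: 6.52
position: [0.6061, -0.0829, 0.0181]
tcp_rot: [[0.993, -0.12, 0.001], [-0.12, -0.993, -0.0], [0.001, 0.0, -1.0]]
ft_force: [0.1, 0.5, -2.8]
grip_width: 0.53
finger_force: 52.8
```

```bash
python3 -m handwheel '[[0,0,0.05,0],[0,0,0.1,0],[0,0,0.1,0],[0,0,0.1,0]]'; python3 -m handwheel '[[0,0,0,0],[0,0,0,0],[0,0,0,0],[0,0,0,0],[0,0,-1,0],[0,0,-4,0],[0,0,-8,0],[0,0,-13,0],[0,0,-18,0],[0,0,-18,0],[0,0,-18,0]]' -1; python3 - <<'E'
from h import *
im,d=grab('wrist')
for k,c,z0,z1,hue in [('trafo',(.606,-.083),.052,.062,None),('green',(.606,-.083),.045,.055,(40,85)),('cap',(.613,.073),.05,.06,None)]: print(k,fit('wrist',c,z0,z1,.05,hue))
go(.614,.074,.20,80)
E
```

```text
time: 7.02
position: [0.6059, -0.0829, 0.0171]
tcp_rot: [[0.993, -0.12, 0.0], [-0.12, -0.993, -0.0], [0.0, -0.0, -1.0]]
ft_force: [-0.5, -0.7, 1.0]
grip_width: 0.533
finger_force: 53.2
time: 8.4
position: [0.6054, -0.0828, 0.1972]
tcp_rot: [[0.993, -0.12, 0.0], [-0.12, -0.993, -0.0], [0.0, 0.0, -1.0]]
ft_force: [-0.5, 0.6, -0.5]
grip_width: 1.002
finger_force: 0.0
trafo (1366, [605, -89], 'mean', [606.3, -83.7, 55.9], 'size', 64, 34, 'long-axis deg', -6.6)
green (651, [605, -84], 'mean', [605.7, -83.8, 49.8], 'size', 46, 29, 'long-axis deg', 83.3)
cap (1091, [614, 73], 'mean', [615.3, 71.5, 55.9], 'size', 38, 37, 'long-axis deg', -16.8)
t 8.45 pos [ 0.6049 -0.0826  0.1961] psi -6.9 -> [ -0.97 -15.66  -0.38] turn -86.9 dist/6.25 2.5
```

Transformer is on its liner within about 1 mm. Next is the capacitor; no turn is needed.

```bash
python3 -c "
from h import *
go(.6145,.073,.018,-6.9)"
```

```text
t 8.45 pos [ 0.6049 -0.0826  0.1961] psi -6.9 -> [ -0.88 -15.56  17.82] turn 0.0 dist/6.25 3.8
```

```bash
python3 -m handwheel '[[-0.9,-5.5,0,0],[-0.9,-11,0,0],[-0.9,-15.6,0,0],[-0.9,-15.6,3,0],[-0.9,-15.6,7,0],[-0.9,-15.6,11,0],[-0.9,-15.6,14.5,0],[-0.9,-15.6,17,0],[-0.9,-15.6,17.8,0],[-0.9,-15.6,17.8,0],[-0.9,-15.6,17.8,0]]' -1;  python3 -m handwheel '[[0,0,0,0],[0,0,0,0],[0,0,0,0],[0,0,0,0],[0,0,0,0],[0,0,0,0],[0,0,0,0]]' 1 30;  python3 -m handwheel '[[0,0,-2,0],[0,0,-6,0],[0,0,-11,0],[0,0,-13,0],[0,0,-13,0]]'; python3 -c "
from h import *
go(.6445,-.2885,.06,-6.9)"
```

```text
time: 9.82
position: [0.6164, 0.0731, 0.0196]
tcp_rot: [[0.993, -0.12, 0.002], [-0.12, -0.993, 0.0], [0.002, -0.0, -1.0]]
ft_force: [0.2, -0.2, 0.6]
grip_width: 0.998
finger_force: 0.0
time: 10.7
position: [0.616, 0.0731, 0.0196]
tcp_rot: [[0.993, -0.12, 0.001], [-0.12, -0.993, 0.0], [0.001, -0.0, -1.0]]
ft_force: [-0.5, -0.8, 6.7]
grip_width: 0.436
finger_force: 30.3
time: 11.32
position: [0.6168, 0.0732, 0.1506]
tcp_rot: [[0.993, -0.12, 0.004], [-0.12, -0.993, 0.0], [0.004, -0.001, -1.0]]
ft_force: [-1.0, 0.5, -1.0]
grip_width: 0.436
finger_force: 30.2
t 11.32 pos [0.6168 0.0732 0.1506] psi -6.9 -> [ 7.05 35.58  9.06] turn 0.0 dist/6.25 6.0
```

```bash
python3 -m handwheel '[[1,5,0,0],[2.2,11,0,0],[3.4,17,0,0],[4.6,23,0,0],[5.8,29,0,0],[7.1,35.6,0,0],[7.1,35.6,0,0],[7.1,35.6,4,0],[7.1,35.6,8,0],[7.1,35.6,10.5,0],[7.1,35.6,10.5,0],[7.1,35.6,10.5,0]]'; python3 -c "
from h import *
go(.6458,-.2885,.0286,-6.9)"
```

```text
time: 12.82
position: [0.6436, -0.2882, 0.0438]
tcp_rot: [[0.993, -0.119, -0.0], [-0.119, -0.993, 0.0], [-0.0, -0.0, -1.0]]
ft_force: [0.1, -0.4, -0.1]
grip_width: 0.438
finger_force: 30.4
t 12.82 pos [ 0.6436 -0.2882  0.0438] psi -6.9 -> [0.22 0.   1.52] turn 0.0 dist/6.25 0.2
```

Lower, confirm contact, release, and rise for a check. Then on to the relay.

```bash
python3 -m handwheel '[[0.2,0,0.6,0],[0.2,0,1.1,0],[0.2,0,1.4,0],[0.2,0,1.55,0],[0.2,0,1.6,0],[0.2,0,1.6,0]]'; python3 -m handwheel '[[0,0,0,0],[0,0,0,0],[0,0,0,0],[0,0,0,0],[0,0,-1,0],[0,0,-4,0],[0,0,-8,0],[0,0,-13,0],[0,0,-18,0],[0,0,-18,0],[0,0,-18,0]]' -1; python3 - <<'E'
from h import *
im,d=grab('wrist')
print(fit('wrist',(.645,-.2885),.055,.075,.05),fit('wrist',(.645,-.2885),0,.014,.05,(5,18)))
go(.608,.271,.20,-63)
go(.608,.271,.20,27)
E
```

```text
time: 13.58
position: [0.6454, -0.2891, 0.0278]
tcp_rot: [[0.993, -0.12, 0.0], [-0.12, -0.993, 0.0], [0.0, -0.0, -1.0]]
ft_force: [0.2, -0.8, -0.6]
grip_width: 0.44
finger_force: 30.4
time: 14.95
position: [0.6451, -0.2889, 0.2083]
tcp_rot: [[0.993, -0.12, 0.0], [-0.12, -0.993, -0.0], [0.0, 0.0, -1.0]]
ft_force: [-0.1, -0.5, 0.1]
grip_width: 1.0
finger_force: 0.0
(1091, [644, -290], 'mean', [645.0, -289.9, 63.9], 'size', 37, 37, 'long-axis deg', 60.6) (113, [654, -287], 'mean', [657.4, -285.4, 8.8], 'size', 41, 20, 'long-axis deg', -82.6)
t 15.0 pos [ 0.6445 -0.2886  0.207 ] psi -6.9 -> [-10.33 -55.12   0.75] turn 56.1 dist/6.25 9.0
t 15.0 pos [ 0.6445 -0.2886  0.207 ] psi -6.9 -> [-10.33 -55.12   0.75] turn -33.9 dist/6.25 9.0
```

```bash
python3 -m handwheel '[[-10.3,-55.1,0.8,-34],[-10.3,-55.1,0.8,-34],[-10.3,-55.1,0.8,-34],[-10.3,-55.1,0.8,-34],[-10.3,-55.1,0.8,-34],[-10.3,-55.1,0.8,-34],[-10.3,-55.1,0.8,-34],[-10.3,-55.1,0.8,-34],[-10.3,-55.1,0.8,-34],[-10.3,-55.1,0.8,-34],[-10.3,-55.1,0.8,-34],[-10.3,-55.1,0.8,-34]]'; python3 - <<'E'
from h import *
im,d=grab('wrist')
print(fit('wrist',(.608,.271),.034,.045,.05))
print(fit('wrist',(.46,.256),.022,.035,.05))
print(fit('wrist',(.456,.078),0,.014,.05,(5,18)))
go(.608,.271,.008,27)
E
```

```text
time: 16.5
position: [0.6089, 0.2686, 0.1989]
tcp_rot: [[0.891, 0.454, -0.002], [0.454, -0.891, -0.001], [-0.002, 0.0, -1.0]]
ft_force: [-0.5, -0.0, 0.2]
grip_width: 1.0
finger_force: 0.0
(1719, [607, 271], 'mean', [608.7, 271.5, 39.9], 'size', 58, 33, 'long-axis deg', 25.9)
(1319, [460, 256], 'mean', [462.1, 257.1, 29.5], 'size', 55, 54, 'long-axis deg', 36.2)
(932, [456, 78], 'mean', [456.5, 78.1, 8.6], 'size', 63, 39, 'long-axis deg', -0.1)
t 16.55 pos [0.6092 0.2685 0.1993] psi 27.0 -> [ 0.03 -0.28 19.13] turn -0.0 dist/6.25 3.1
```

```bash
python3 -m handwheel '[[0,-0.3,4,1],[0,-0.3,8,1],[0,-0.3,12,1],[0,-0.3,15.5,1],[0,-0.3,18,1],[0,-0.3,19,1],[0,-0.3,19,1],[0,-0.3,19,1]]' -1;  python3 -m handwheel '[[0,0,0,0],[0,0,0,0],[0,0,0,0],[0,0,0,0],[0,0,0,0],[0,0,0,0],[0,0,0,0]]' 1 30;  python3 -m handwheel '[[0,0,-2,0],[0,0,-6,0],[0,0,-9,0],[0,0,-9,0]]'; python3 -c "
from h import *
go(.456,.078,.045,-0.4)"
```

```text
time: 17.55
position: [0.609, 0.273, 0.0112]
tcp_rot: [[0.898, 0.44, 0.002], [0.44, -0.898, 0.001], [0.002, 0.0, -1.0]]
ft_force: [0.5, 0.2, 0.2]
grip_width: 0.999
finger_force: 0.0
time: 18.42
position: [0.6082, 0.2732, 0.0104]
tcp_rot: [[0.898, 0.44, 0.001], [0.44, -0.898, 0.0], [0.001, 0.0, -1.0]]
ft_force: [-0.4, 0.9, 5.3]
grip_width: 0.389
finger_force: 31.5
time: 18.92
position: [0.6095, 0.2736, 0.1021]
tcp_rot: [[0.898, 0.44, 0.005], [0.44, -0.898, 0.002], [0.005, 0.0, -1.0]]
ft_force: [0.2, -0.3, -0.8]
grip_width: 0.397
finger_force: 30.8
t 18.93 pos [0.6095 0.2736 0.1021] psi 26.1 -> [-22.43  10.8    5.6 ] turn 26.5 dist/6.25 4.1
```

```bash
python3 -m handwheel '[[-22.3,10.9,0,26.5],[-22.3,10.9,0,26.5],[-22.3,10.9,0,26.5],[-22.3,10.9,0,26.5],[-22.3,10.9,0,26.5],[-22.3,10.9,0,26.5],[-22.3,10.9,4,26.5],[-22.3,10.9,6.5,26.5],[-22.3,10.9,6.5,26.5],[-22.3,10.9,6.5,26.5]]'; python3 -c "
from h import *
go(.4573,.078,.019,-0.4)"
```

```text
time: 20.18
position: [0.4568, 0.0776, 0.035]
tcp_rot: [[1.0, -0.006, 0.001], [-0.006, -1.0, 0.0], [0.001, -0.0, -1.0]]
ft_force: [0.3, -0.2, -1.0]
grip_width: 0.397
finger_force: 30.7
t 20.18 pos [0.4568 0.0776 0.035 ] psi -0.3 -> [ 0.04 -0.04  1.6 ] turn 0.1 dist/6.25 0.3
```

```bash
python3 -m handwheel '[[0,0,0.6,0],[0,0,1.1,0],[0,0,1.4,0],[0,0,1.6,0],[0,0,1.65,0],[0,0,1.65,0]]'; python3 -m handwheel '[[0,0,0,0],[0,0,0,0],[0,0,0,0],[0,0,0,0],[0,0,-1,0],[0,0,-4,0],[0,0,-8,0],[0,0,-13,0],[0,0,-18,0],[0,0,-18,0],[0,0,-18,0]]' -1; python3 - <<'E'
from h import *
im,d=grab('wrist')
print(fit('wrist',(.456,.078),.042,.055,.05))
print(fit('wrist',(.461,.256),.022,.035,.05))
go(.4605,.256,.005,-0.4)
E
```

```text
time: 20.92
position: [0.4556, 0.0769, 0.0184]
tcp_rot: [[1.0, -0.007, 0.0], [-0.007, -1.0, 0.0], [0.0, -0.0, -1.0]]
ft_force: [0.4, -0.4, -0.1]
grip_width: 0.392
finger_force: 30.9
time: 22.3
position: [0.455, 0.0769, 0.1985]
tcp_rot: [[1.0, -0.007, 0.0], [-0.007, -1.0, 0.0], [0.0, -0.0, -1.0]]
ft_force: [0.6, -0.1, -0.8]
grip_width: 1.0
finger_force: 0.0
(1815, [455, 76], 'mean', [456.1, 76.2, 47.9], 'size', 57, 34, 'long-axis deg', -0.3)
(1869, [459, 255], 'mean', [460.6, 254.6, 29.5], 'size', 55, 55, 'long-axis deg', 29.9)
t 22.35 pos [0.4544 0.0768 0.1976] psi -0.4 -> [  0.53 -17.92  19.26] turn 0.0 dist/6.25 4.2
```

```bash
python3 -m handwheel '[[0.5,-6,0,0],[0.5,-12,0,0],[0.5,-17.9,0,0],[0.5,-17.9,3,0],[0.5,-17.9,7,0],[0.5,-17.9,11,0],[0.5,-17.9,15,0],[0.5,-17.9,18,0],[0.5,-17.9,19.4,0],[0.5,-17.9,19.5,0],[0.5,-17.9,19.5,0],[0.5,-17.9,19.5,0]]' -1;  python3 -m handwheel '[[0,0,0,0],[0,0,0,0],[0,0,0,0],[0,0,0,0],[0,0,0,0],[0,0,0,0]]' 1 45;  python3 -m handwheel '[[0,0,-0.5,0],[0,0,-1,0],[0,0,-1,0]]'; python3 - <<'E'
from h import *
im,d=grab('side'); save('s',im,'tor',(260,200,420,320),4)
E
```

```text
time: 23.85
position: [0.4627, 0.2563, 0.0044]
tcp_rot: [[1.0, -0.007, 0.002], [-0.007, -1.0, 0.001], [0.002, -0.001, -1.0]]
ft_force: [1.0, -0.2, 0.3]
grip_width: 1.002
finger_force: 0.0
time: 24.6
position: [0.4623, 0.2562, 0.0045]
tcp_rot: [[1.0, -0.006, 0.002], [-0.006, -1.0, 0.001], [0.002, -0.001, -1.0]]
ft_force: [-0.7, 0.2, 7.6]
grip_width: 0.645
finger_force: 46.3
time: 24.98
position: [0.462, 0.256, 0.0136]
tcp_rot: [[1.0, -0.007, 0.001], [-0.007, -1.0, 0.0], [0.001, -0.0, -1.0]]
ft_force: [-0.3, 0.6, -1.7]
grip_width: 0.645
finger_force: 47.9
```

View pics/tor.png

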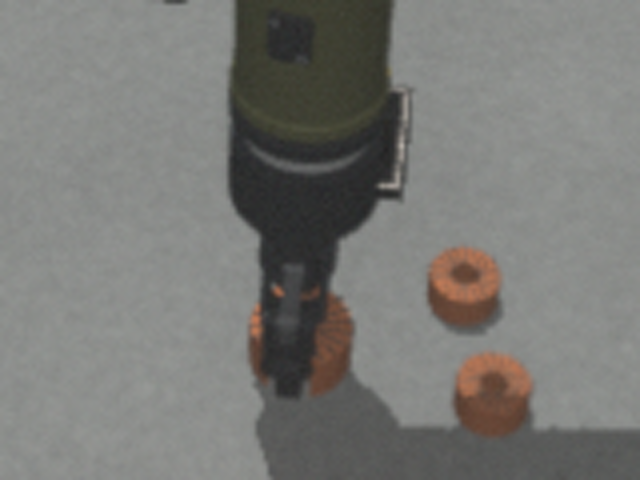

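The grasp is good: the coil is lifted at (300,340), with the small rings untouched at (465,285) and (493,395). Lift over the relay and carry it to the ring liner.

```bash
python3 -m handwheel '[[0,0,-4,0],[0,0,-9,0],[0,0,-13,0],[0,0,-13,0]]'; python3 -c "
from h import *
go(.449,-.284,.04,-0.4)"
```

```text
time: 25.52
position: [0.4641, 0.257, 0.1464]
tcp_rot: [[1.0, -0.007, 0.007], [-0.007, -1.0, 0.003], [0.007, -0.003, -1.0]]
ft_force: [0.1, -0.1, -2.7]
grip_width: 0.642
finger_force: 49.0
t 25.52 pos [0.4641 0.257  0.1464] psi -0.4 -> [-1.22 54.14 10.46] turn 0.0 dist/6.25 8.8
```

```bash
python3 -m handwheel '[[-1.4,5,0,0],[-1.4,11,0,0],[-1.4,17,0,0],[-1.4,23,0,0],[-1.4,29,0,0],[-1.4,35,0,0],[-1.4,41,0,0],[-1.4,47,0,0],[-1.4,54.1,0,0],[-1.4,54.1,0,0],[-1.4,54.1,4,0],[-1.4,54.1,8,0],[-1.4,54.1,10.5,0],[-1.4,54.1,10.5,0],[-1.4,54.1,10.5,0],[-1.4,54.1,10.5,0]]'; python3 -c "
from h import *
go(.449,-.284,.0125,-0.4)"
```

```text
time: 27.52
position: [0.4449, -0.2853, 0.0394]
tcp_rot: [[1.0, -0.006, 0.002], [-0.006, -1.0, -0.001], [0.002, 0.001, -1.0]]
ft_force: [-0.1, -0.0, -1.4]
grip_width: 0.64
finger_force: 49.2
t 27.52 pos [ 0.4449 -0.2853  0.0394] psi -0.4 -> [ 0.4  -0.14  2.69] turn 0.0 dist/6.25 0.4
```

```bash
python3 -m handwheel '[[0.4,-0.1,0.8,0],[0.4,-0.1,1.6,0],[0.4,-0.1,2.2,0],[0.4,-0.1,2.5,0],[0.4,-0.1,2.65,0],[0.4,-0.1,2.7,0],[0.4,-0.1,2.7,0]]'; python3 -m handwheel '[[0,0,0,0],[0,0,0,0],[0,0,0,0],[0,0,0,0],[0,0,-1,0],[0,0,-4,0],[0,0,-8,0],[0,0,-13,0],[0,0,-18,0],[0,0,-18,0],[0,0,-18,0],[0,0,-18,0]]' -1; python3 - <<'E'
from h import *
for n in('wrist','scene','side'):
    im,d=grab(n)
    if n!='wrist': save(n,im,n+'_end',f=1.25)
    for k,c,z0,z1 in [('tor',(.448,-.284),.03,.05),('cap',(.645,-.289),.055,.07),('relay',(.456,.078),.042,.055),('trafo',(.606,-.083),.052,.062)]: print(n,k,fit(n,c,z0,z1,.05))
E
```

```text
time: 28.4
position: [0.4477, -0.2838, 0.0126]
tcp_rot: [[1.0, -0.007, -0.0], [-0.007, -1.0, 0.0], [-0.0, -0.0, -1.0]]
ft_force: [-2.6, 2.6, 11.5]
grip_width: 0.643
finger_force: 50.4
time: 29.9
position: [0.447, -0.2832, 0.1898]
tcp_rot: [[1.0, -0.007, -0.003], [-0.007, -1.0, 0.002], [-0.003, -0.002, -1.0]]
ft_force: [-0.4, 1.0, -0.3]
grip_width: 0.999
finger_force: 0.0
wrist tor (1969, [445, -285], 'mean', [446.5, -284.6, 37.7], 'size', 55, 55, 'long-axis deg', 46.4)
wrist cap None
wrist relay (210, [443, 58], 'mean', [437.7, 59.7, 45.6], 'size', 39, 9, 'long-axis deg', -12.9)
wrist trafo (1534, [593, -81], 'mean', [593.8, -83.9, 55.8], 'size', 43, 32, 'long-axis deg', -1.3)
scene tor (299, [447, -284], 'mean', [447.8, -285.0, 38.0], 'size', 57, 55, 'long-axis deg', -8.2)
scene cap (213, [644, -290], 'mean', [646.5, -289.5, 64.1], 'size', 39, 37, 'long-axis deg', -29.2)
scene relay (191, [454, 73], 'mean', [455.3, 72.8, 48.5], 'size', 61, 36, 'long-axis deg', 0.1)
scene trafo (216, [604, -85], 'mean', [605.8, -85.1, 56.3], 'size', 67, 44, 'long-axis deg', -7.8)
side tor (176, [447, -284], 'mean', [446.9, -281.9, 36.3], 'size', 59, 53, 'long-axis deg', 78.8)
side cap (92, [646, -289], 'mean', [644.7, -285.1, 62.6], 'size', 43, 33, 'long-axis deg', -80.1)
side relay (264, [456, 76], 'mean', [455.8, 77.7, 46.5], 'size', 58, 38, 'long-axis deg', 1.9)
side trafo (144, [607, -85], 'mean', [606.8, -82.6, 55.2], 'size', 66, 30, 'long-axis deg', -8.7)
```

View pics/scene_end.png

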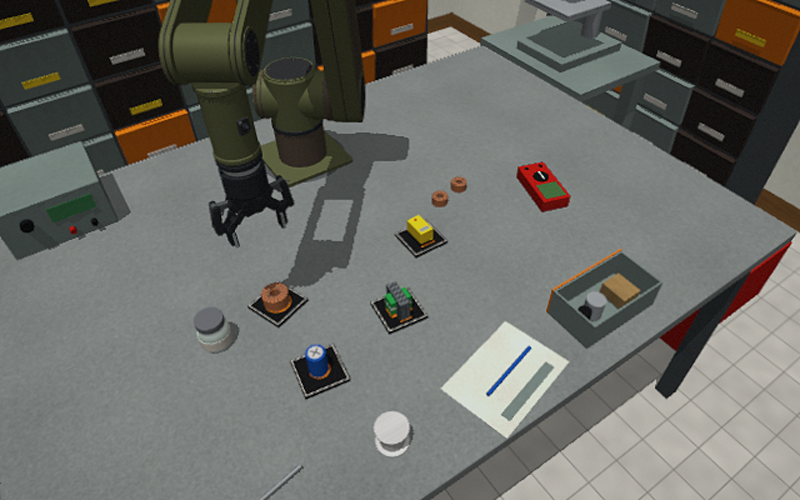

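All four parts stand centred on their liners (coil 276,297; can 317,360; transformer 398,300; relay 420,232), and the meter and jar haven't moved. Handing in.

```bash
python3 -c "
from cell import r
print(r.job_done())"
```

```text
the job is handed in; nothing more can be done
None
```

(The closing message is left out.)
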